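# Take the green grinding wheel off its barbed hook and stand it in the cradle

## Task

Take the green grinding wheel off its barbed hook on the bench stand, raising and tilting it to back it out over the upturned red tip, and stand it on edge down in the slot of the wooden cradle, resting on the slot's floor. Set it down gently rather than letting it drop, since these wheels chip, and leave the white wheel hanging where it is.

Things in the scene. Friction and masses are not known exactly. Their poses are not given: they have to be found in the camera images.
- green_wheel: Green grinding wheel, yellow ring on each face: 150 mm diameter, 16 mm thick, 40 mm bore, 0.4 to 0.7 kg. Origin at its centre; x is its axle line. Hangs upright by its bore on one of the two hooks, either one, axle along the hook. Pinch its 16 mm at the top of the rim from above. It leaves the hook with its top leaned back to the board by 20 to 40 degrees, the bore following bar, then barb.
- white_wheel: White grinding wheel with blue rings, same size and frame as the green one, hanging on the other hook. Stays there.
- stand: Fixed grey stand, two steel hooks. Origin on the bench midway between them; x: the way the hooks point, z up. Hooks at y = +90 and -90 mm: an 8 mm bar, its axis level at z = 140 mm from the board (x = -57, posts to z = 148) to x = 60, then a barb 40 mm long rising outward at 70 degrees from level to a red 11 mm ball at x = 74, z = 178. The barb is too tall for an upright wheel's bore.
- cradle: Fixed wooden cradle, an upright slot open at the top. Origin on the bench under the slot's middle; the slot runs along y, x points across it, z up. Inside 40 mm wide (x), 176 mm long (y), floor at z = 8 mm, walls 12 mm thick up to z = 76 mm. A wheel standing in it has its centre 80 to 83 mm above the bench and may lean up to 20 degrees.
There are look-alikes about, which are no part of the job. There is more than one size of the green_wheel; the job needs the smaller. There is more than one size of the cradle; the one meant has the size given above.

How it is judged:
By the outcome, as a careful person would: the job done as asked, in the order asked, and still so for the second after the job is handed in, with the robot touching nothing.
It also fails if it takes over 51 s, if anything falls off the work surface, if the arm or the gripper's body presses on something with over 40 N, if the wrist force passes 120 N, or if a joint passes its speed limit or range.

## Robot

A 6-joint arm with a two-finger parallel gripper is mounted at the origin on the work surface. World frame = base frame: x ahead of the robot, y to its left, z up, the work surface at z = 0. Lengths are in mm, angles in rad, forces in N, time in s.
With the tool pointing down it reaches from about 275 to 1000 mm from the base axis. Payload 8.4 kg.
Tool frame: the origin (TCP) lies between the finger pads; the fingertips stand r.tips_ahead ahead of it and the grasp point (between the pads) lies 6 mm ahead of it (r.tips_ahead is the distance from the TCP to the fingertips, in mm); z points along the fingers, y is the line along which they close (so a half turn about z gives the same grasp; the last joint's range is limited). The gripper opens to 85 mm and grips with 20 to 120 N. Pads are 22 mm wide; open, the fingers measure 114 mm over their backs; the gripper's body (76 mm by 85 mm) begins 54 mm behind the grasp point. The pads swing forward as they close: fully open they stand 13 mm farther back than shut.
Start: joints at [-1.261, 0.353, 1.633, -0, 1.155, -0.002], TCP at [191.731, -594.867, 256.281] pointing down, gripper open.
Joint ranges: [-2.63, 2.63], [-0.92, 2.1], [0.06, 2.66], [-1.3, 4.44], [0, 2.69], [-3.02, 3.02]. Speed limits (rad/s): [2.22, 2.22, 2.79, 3.14, 3.14, 3.14].

## Interface

Orientations are given as [roll, pitch, yaw] about the fixed x, y, z axes, in that order (R = Rz(yaw) Ry(pitch) Rx(roll)).
In Python, from rig import r gives the robot as it stands.
- The arm moves only by the tool carry_out, never from a script. Its arguments are lists of equal length, an entry for each row: "delta_pos": the shift along the tool's x, y, z in m, a list of three; "rot": the turn, a rotation vector about the tool's x, y, z in degrees, a list of three. A call has 1 to 8 rows; each row is the pose to reach, as a shift and turn from the pose commanded when the call began, along the tool's axes at that moment; what a row does not reach only later rows make up. A row lasts 1/8 s, in which the tool goes at most 62.5 mm and 10.7 degrees, less where a joint would pass 70% of its speed; a pose out of reach is approached as far as the arm can. A call with a gripper value outside its range is refused whole. "claw" is the finger opening in m, from 0 to 0.0854, set as the call begins (left out, the last holds). The fingers move at their own pace and stop on an object; "grip_force" is the grip in N (left out, the last holds). Time passes only in rows, so rows that repeat a pose let the fingers close. It gives the time, the measured TCP pose, the force, the opening and the grip force at its end, in the units of the state.
- r.sense(): the state, without advancing time (a new reading comes with each control period).
- r.grab_frame(name): name is "scene" or "side" or "wrist"; returns the picture (384x512x3 uint8, blue, green, red); there is no depth.
- r.camera_info(name): a dict with "fx", "fy", "cx", "cy" (pixels), "pose" (4x4, takes a point from camera to world coordinates); the wrist camera has in their place "hand_eye" (4x4, takes a point from camera to tool coordinates, whose origin is the TCP and whose axes are the flange's). Camera axes: x right, y down, z forward; pixel columns grow to the right and rows downward; lengths in mm; the calibration is good to about 2 mm. A picture is of the moment at which its call begins: read the wrist's pose just before it. camera_info takes no time and is no camera call.
- r.sign_off(): hands the job in; it is judged then, once.
Trained networks look in the newest picture that a camera, given by its name, has taken for a name from the list of things; names that differ only in an ending like _2 or _b are one class to them, and where a whole thing is asked for, a point or a joint stands for the part that bears it (a point fixed in the world has none). Each returns a list of dicts, best first, with "p" (0 to 1); they miss things now and then, are a little off and sometimes report something else, mostly with a low value. They report only what shows in the picture. A call takes as long as a camera call. They do not tell look-alikes from the thing itself.
- r.recognise(thing, camera): "box" ([left, top, right, bottom] in pixels, round what is visible of it).
- r.cut_out(thing, camera): "mask" (384x512 bool, what is visible of it) and "box" ([left, top, right, bottom] in pixels, round what is visible of it).
The state is a dict: "clock": time; "qpos": joint angles; "qvel": joint speeds; "joint_efforts": joint torques, N m; "eef_pos": TCP position; "tcp_rot": TCP orientation; "contact_force": force on the tool from outside, world axes, zero at the start; "wrist_torque": the same for the moment, N m; "opening": opening from 0.0 (shut) to 1.0 (fully open); "grasp_force": force on a finger pad.
Only numpy, scipy, OpenCV 4.12 (cv2) and the standard library are available. Lean on these libraries where they do the work, as an engineer would, in place of code of your own. Each camera call takes 0.05 s, during which the arm holds its last target. There are 200 camera calls.

## Working session

There is one attempt and no reset: what is moved stays moved. The work goes in short steps, Python scripts to look and compute and a tool call to move; the robot and the scene stay as the last step left them, time stands still between calls to the robot, and variables do not carry over. Pictures are saved under pics/ and viewed, at most 10 in all, crops included, and the job is handed in when it is done.

Besides the shell and the picture viewer there is one more tool, called after ">>>" by a JSON object that holds its "op" and its "data". carry_out: Moves the arm, as the interface text tells. Its arguments: {"type":"object","properties":{"delta_pos":{"type":"array","items":{"type":"array","items":{"type":"number"}}},"rot":{"type":"array","items":{"type":"array","items":{"type":"number"}}},"claw":{"type":"number"},"grip_force":{"type":"number"}},"required":["delta_pos","rot"]}

```bash
mkdir -p pics; cat > h.py <<'E'
import numpy as np,cv2
from rig import r
E
python3 - <<'E'
from h import *
s=r.sense();print({k:np.round(v,3).tolist() if not isinstance(v,dict) else v for k,v in s.items()},r.tips_ahead)
for n in("scene","side"):
    f=r.grab_frame(n);cv2.imwrite(f"pics/{n}0.png",f)
    c=r.camera_info(n);print(n,c["fx"],c["cx"],c["cy"],np.round(c["pose"],3).tolist())
    for t in("green_wheel","white_wheel","stand","cradle"):
        print(t,[(np.round(d["box"]).tolist(),round(d["p"],2)) for d in r.recognise(t,n)])
print(np.round(r.camera_info("wrist")["hand_eye"],3).tolist())
E
```

```text
{'clock': 0.0, 'qpos': [-1.261, 0.354, 1.634, 0.0, 1.155, -0.002], 'qvel': [0.0, -0.001, 0.0, 0.001, -0.001, 0.0], 'joint_efforts': [0.003, -60.525, -34.206, 0.0, 0.009, -0.0], 'eef_pos': [191.581, -594.429, 255.538], 'tcp_rot': [-3.14, -0.0, 0.312], 'contact_force': [-0.675, -0.311, -0.292], 'wrist_torque': [0.005, 0.038, -0.013], 'grasp_force': 0.0, 'opening': 0.998} 25.0
scene 357.4799991845789 252.82650587769362 187.7056444046502 [[-0.829, 0.431, -0.357, 918.524], [0.56, 0.649, -0.515, 569.345], [0.01, -0.626, -0.78, 1007.467], [0.0, 0.0, 0.0, 1.0]]
green_wheel [([331.0, 288.0, 411.0, 358.0], 0.9), ([285.0, 231.0, 321.0, 286.0], 0.69)]
white_wheel [([255.0, 186.0, 282.0, 236.0], 0.7)]
stand [([244.0, 189.0, 346.0, 296.0], 0.86)]
cradle [([164.0, 83.0, 224.0, 143.0], 0.92), ([193.0, 148.0, 250.0, 197.0], 0.78)]
side 370.7280264199576 257.0270383031904 189.4050370477583 [[0.757, 0.458, -0.465, 1165.495], [0.653, -0.521, 0.55, -834.1], [0.01, -0.721, -0.693, 1094.093], [0.0, 0.0, 0.0, 1.0]]
green_wheel [([328.0, 106.0, 345.0, 151.0], 0.92), ([300.0, 132.0, 324.0, 169.0], 0.91)]
white_wheel [([269.0, 153.0, 300.0, 190.0], 0.79)]
stand [([253.0, 140.0, 312.0, 195.0], 0.76)]
cradle [([104.0, 235.0, 192.0, 328.0], 0.82), ([209.0, 203.0, 260.0, 255.0], 0.73)]
[[0.001, -0.947, -0.321, 82.251], [1.0, 0.001, 0.0, 0.384], [-0.0, -0.321, 0.947, -117.409], [0.0, 0.0, 0.0, 1.0]]
```

View pics/scene0.png

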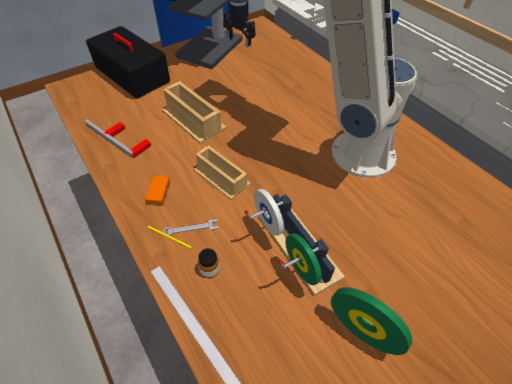

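View pics/side0.png

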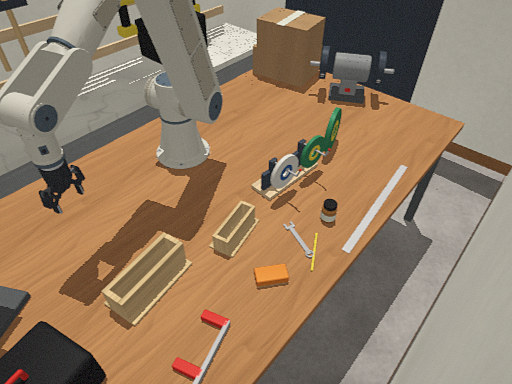

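Scene picture: the hanging green wheel is at about (303,258), the white one at (268,211). The larger green wheel lies or leans at (371,322). There are two cradles, at (194,110) and (221,172).

```bash
cat >> h.py <<'E'
from scipy.optimize import least_squares
def proj(n,P):
    c=r.camera_info(n);T=np.linalg.inv(c["pose"]);P=np.atleast_2d(P)
    q=P@T[:3,:3].T+T[:3,3]
    return np.c_[c["fx"]*q[:,0]/q[:,2]+c["cx"],c["fy"]*q[:,1]/q[:,2]+c["cy"]]
def ray(n,uv):
    c=r.camera_info(n);d=c["pose"][:3,:3]@np.array([(uv[0]-c["cx"])/c["fx"],(uv[1]-c["cy"])/c["fy"],1]);return c["pose"][:3,3],d/np.linalg.norm(d)
def onz(n,uv,z):
    o,d=ray(n,uv);return o+d*(z-o[2])/d[2]
def tri(obs):
    A=np.zeros((3,3));b=np.zeros(3)
    for n,uv in obs:
        o,d=ray(n,uv);M=np.eye(3)-np.outer(d,d);A+=M;b+=M@o
    return np.linalg.solve(A,b)
E
python3 - <<'E'
from h import *
for n,(x0,y0,x1,y1),(a,b,c,d) in(("scene",(235,170,350,300),(155,75,255,205)),("side",(240,95,350,205),(95,195,265,335))):
    f=cv2.imread(f"pics/{n}0.png");h=cv2.cvtColor(f,cv2.COLOR_BGR2HSV)
    m=(((h[...,0]<6)|(h[...,0]>174))&(h[...,1]>170)&(h[...,2]>90)).astype(np.uint8)
    k,l,st,ce=cv2.connectedComponentsWithStats(m)
    print(n,[(np.round(ce[i],1).tolist(),int(st[i,4])) for i in range(1,k) if x0<ce[i][0]<x1 and y0<ce[i][1]<y1])
    cv2.imwrite(f"pics/{n}_cr.png",cv2.resize(f[b:d,a:c],None,fx=4.2,fy=4.2,interpolation=cv2.INTER_CUBIC))
    for t in("cradle",):
        for q in r.cut_out(t,n):
            m=q["mask"].astype(np.uint8);v,u=np.nonzero(m);print(n,t,q["p"],u.mean(),v.mean(),m.sum(), onz(n,(u.mean(),v.mean()),35))
E
```

```text
scene [([246.0, 211.5], 8), ([280.0, 262.0], 13)]
scene cradle 0.85 191.85135135135135 112.17117117117117 2220 [ 459.02327557 -551.0732554    35.        ]
side [([329.0, 149.0], 5), ([299.8, 169.4], 5)]
side cradle 0.74 235.38183015141541 228.8459512837393 1519 [ 532.0648909  -205.97309108   35.        ]
side cradle 0.74 147.27380663920525 278.52023261448994 4127 [ 459.56407771 -551.39557146   35.        ]
```

View pics/scene_cr.png

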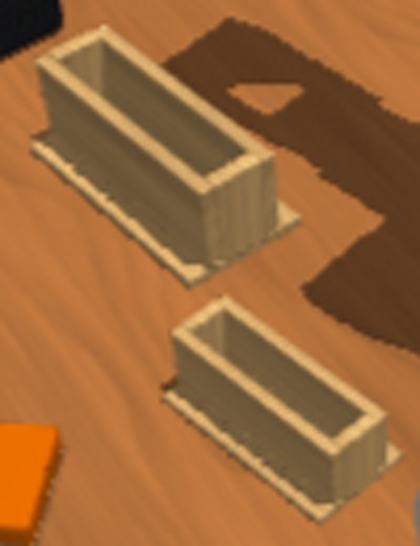

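View pics/side_cr.png

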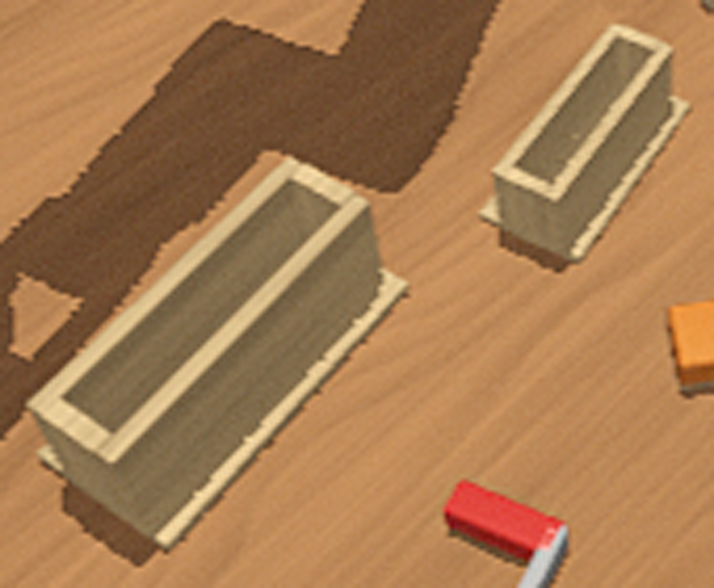

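```bash
python3 - <<'E'
from h import *
S=np.array;o1=S([155,75]);o2=S([95,195])
for nm,a,b in(("large",[(38,62),(103,27),(273,157),(205,192)],[(110,460),(30,403),(290,157),(370,200)]),("small",[(175,333),(225,298),(386,412),(335,450)],[(555,197),(495,175),(615,25),(672,45)])):
    P=S([tri([("scene",S(p)/4.2+o1),("side",S(q)/4.2+o2)]) for p,q in zip(a,b)])
    d=P[2]+P[3]-P[0]-P[1]
    print(nm,np.round(P,0).tolist(),[round(np.linalg.norm(P[i]-P[i-1])) for i in range(4)],"c",P.mean(0),"long axis deg",np.degrees(np.arctan2(d[1],d[0])))
w=tri([("scene",(246,211.5)),("side",(299.8,169.4))]);g=tri([("scene",(280,262)),("side",(329,149))])
print("balls",w,g,np.linalg.norm(w-g))
d=(g-w)/np.linalg.norm(g-w)
print("y-axis dir",np.degrees(np.arctan2(d[1],d[0])))
E
```

```text
large [[516.0, -672.0, 97.0], [438.0, -684.0, 101.0], [397.0, -417.0, 98.0], [478.0, -404.0, 101.0]] [271, 79, 270, 82] c [ 457.18945721 -544.31010163   99.25806271] long axis deg 98.42315503175138
small [[573.0, -290.0, 72.0], [516.0, -305.0, 70.0], [475.0, -111.0, 74.0], [532.0, -98.0, 77.0]] [196, 59, 198, 59] c [ 524.00327952 -200.96943633   73.02746726] long axis deg 102.10359131008067
balls [602.2954277   82.16110537 178.45037009] [616.70513179 261.62310786 179.00366057] 180.0404288952615
y-axis dir 85.40934698324756
```

```bash
cat >> h.py <<'E'
O=np.array([535.7,177.8,0]);X=np.array([.9968,-.080,0]);Y=np.array([.080,.9968,0]);Z=np.array([0,0,1.])
def wheel(s,y=90,z=124,R=75):
    t=np.linspace(0,2*np.pi,90);return np.vstack([O+X*(s+e)+np.outer(R*np.cos(t)+y,Y)+np.outer(R*np.sin(t)+z,Z) for e in(-8,8)])
E
python3 - <<'E'
from h import *
B={"scene":[285,231,321,286],"side":[300,132,324,169]}
def bb(n,*a):
    p=proj(n,wheel(*a));return np.r_[p.min(0),p.max(0)]
for s in range(-40,60,10):print(s,[np.round(bb(n,s)-B[n],1).tolist() for n in B])
E
```

```text
-40 [[11.0, -4.3, 12.3, -6.9], [-7.1, -1.4, -5.4, -5.0]]
-30 [[8.1, -2.8, 9.3, -5.2], [-5.3, -0.4, -3.6, -3.9]]
-20 [[5.2, -1.3, 6.2, -3.6], [-3.5, 0.6, -1.7, -2.9]]
-10 [[2.3, 0.2, 3.1, -1.9], [-1.7, 1.6, 0.1, -1.8]]
0 [[-0.7, 1.7, -0.0, -0.1], [0.2, 2.7, 2.0, -0.7]]
10 [[-3.6, 3.3, -3.2, 1.6], [2.0, 3.7, 3.8, 0.4]]
20 [[-6.6, 4.8, -6.3, 3.3], [3.8, 4.7, 5.7, 1.5]]
30 [[-9.6, 6.3, -9.5, 5.1], [5.7, 5.7, 7.6, 2.6]]
40 [[-12.6, 7.9, -12.7, 6.8], [7.6, 6.8, 9.5, 3.7]]
50 [[-15.6, 9.5, -15.9, 8.6], [9.5, 7.8, 11.4, 4.9]]
```

>>> {"op": "carry_out", "data": {"delta_pos": [[0,0,-0.03],[0,0,-0.06],[0,0,-0.08]], "rot": [[0,0,-10],[0,0,-20],[0,0,-30]], "claw": 0.05}}

```text
clock: 0.98
eef_pos: [191.8, -595.2, 337.9]
tcp_rot: [3.14, 0.001, 0.841]
contact_force: [0.5, 0.4, -0.6]
opening: 0.585
grasp_force: 0.0
```

>>> {"op": "carry_out", "data": {"delta_pos": [[0.048,-0.0175,0],[0.096,-0.035,0],[0.144,-0.0525,0],[0.192,-0.07,0],[0.24,-0.0875,0],[0.288,-0.105,0],[0.336,-0.1225,0],[0.384,-0.14,0]], "rot": [[0,0,-5],[0,0,-10],[0,0,-15],[0,0,-20],[0,0,-25],[0,0,-30],[0,0,-35],[0,0,-37.6]]}}

```text
clock: 1.98
eef_pos: [345.9, -214.7, 336.6]
tcp_rot: [3.141, 0.0, 1.493]
contact_force: [1.2, 0.3, -0.1]
opening: 0.583
grasp_force: 0.0
```

>>> {"op": "carry_out", "data": {"delta_pos": [[0.058,0.018,0],[0.116,0.036,0],[0.174,0.054,0],[0.232,0.073,0],[0.29,0.092,0],[0.348,0.11,0],[0.406,0.128,0],[0.45,0.145,0]], "rot": [[0,0,0],[0,0,0],[0,0,0],[0,0,0],[0,0,0],[0,0,0],[0,0,0],[0,0,0]]}}

```text
clock: 2.98
eef_pos: [526.1, 223.5, 336.3]
tcp_rot: [3.141, -0.0, 1.493]
contact_force: [-0.2, -0.5, -0.4]
opening: 0.588
grasp_force: 0.0
```

>>> {"op": "carry_out", "data": {"delta_pos": [[0.03,0.008,0],[0.046,0.012,0],[0.046,0.012,0]], "rot": [[0,0,0],[0,0,0],[0,0,0]]}}

```text
clock: 3.35
eef_pos: [541.2, 266.1, 336.0]
tcp_rot: [-3.141, 0.0, 1.493]
contact_force: [0.6, -0.3, -0.5]
opening: 0.586
grasp_force: 0.0
```

```bash
cat >> h.py <<'E'
from scipy.spatial.transform import Rotation as Ro
def tcpT(s):
    T=np.eye(4);T[:3,:3]=Ro.from_euler("xyz",s["tcp_rot"]).as_matrix();T[:3,3]=s["eef_pos"];return T
def wproj(s,P):
    c=r.camera_info("wrist");T=np.linalg.inv(tcpT(s)@c["hand_eye"]);q=np.atleast_2d(P)@T[:3,:3].T+T[:3,3]
    return np.c_[c["fx"]*q[:,0]/q[:,2]+c["cx"],c["fy"]*q[:,1]/q[:,2]+c["cy"]]
E
python3 - <<'E'
from h import *
s=r.sense();print(s["eef_pos"],s["tcp_rot"])
f=r.grab_frame("wrist");cv2.imwrite("pics/wr1_raw.png",f)
g=f.copy()
for p in wproj(s,wheel(0)):cv2.circle(g,tuple(int(v) for v in p),1,(255,0,255),-1)
for x,z in((-57,140),(60,140),(74,178)):
    cv2.circle(g,tuple(int(v) for v in wproj(s,O+X*x+Y*90+Z*z)[0]),3,(255,255,0),1)
cv2.imwrite("pics/wr1.png",g)
E
```

```text
[541.16344277 266.08286493 336.03727105] [-3.14117296e+00  3.65919959e-04  1.49252421e+00]
```

View pics/wr1.png

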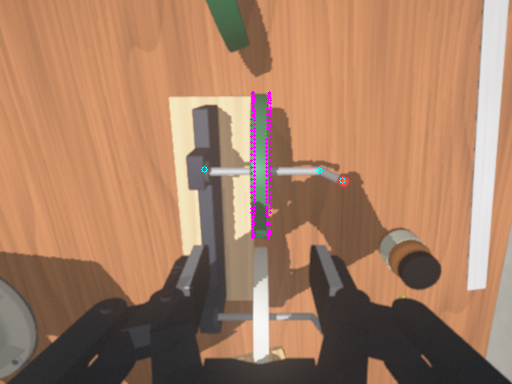

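>>> {"op": "carry_out", "data": {"delta_pos": [[0.001,0.001,0.04],[0.001,0.002,0.08],[0.001,0.002,0.12],[0.001,0.002,0.135],[0.001,0.002,0.143],[0.001,0.002,0.143]], "rot": [[0,0,0],[0,0,0],[0,0,0],[0,0,0],[0,0,0],[0,0,0]]}}

```text
clock: 4.15
eef_pos: [543.8, 266.6, 194.1]
tcp_rot: [3.141, -0.0, 1.491]
contact_force: [0.6, 0.6, 0.1]
opening: 0.584
grasp_force: 0.0
```

>>> {"op": "carry_out", "data": {"delta_pos": [[0,0,0],[0,0,0],[0,0,0],[0,0,0],[0,0,0],[0,0,0]], "rot": [[0,0,0],[0,0,0],[0,0,0],[0,0,0],[0,0,0],[0,0,0]], "claw": 0.005, "grip_force": 70}}

```text
clock: 4.9
eef_pos: [543.6, 267.0, 194.4]
tcp_rot: [3.141, -0.001, 1.492]
contact_force: [-2.7, -0.5, 5.9]
opening: 0.173
grasp_force: 68.9
```

```bash
cat > plan.py <<'E'
import numpy as np
# hook polyline in stand x,z
bar=np.c_[np.linspace(-57,60,300),np.full(300,140)];barb=np.c_[np.linspace(60,74,100),np.linspace(140,178,100)]
pts=np.vstack([bar,barb]);rad=np.r_[np.full(399,4.),5.5]
def clr(x,z,a):
    a=np.radians(a);n=np.array([np.cos(a),np.sin(a)]);u=np.array([-np.sin(a),np.cos(a)])
    d=pts-[x,z];s=d@n;t=d@u
    k=np.abs(s)<8+rad
    return (20-np.abs(t[k])-rad[k]).min() if k.any() else 99
def tcp(x,z,a,g):   # tcp at distance g above wheel centre
    a=np.radians(a);return x-g*np.sin(a),z+g*np.cos(a)
if __name__=="__main__":
    a=0
    # best clearance per wheel centre moving along the hook
    for a in (25,30,35,40):
        print(a)
        best=[]
        for x in range(30,100,4):
            zs=np.arange(125,215,1.);c=[clr(x,z,a) for z in zs];i=int(np.argmax([min(v,50)-0.0*k for k,v in enumerate(c)]));best.append((x,zs[i],round(c[i],1)))
        print(best)
E
python3 plan.py; python3 -c "
from h import *
s=r.sense();print(s)"
```

```text
25
[(30, np.float64(140.0), np.float64(10.4)), (34, np.float64(140.0), np.float64(10.5)), (38, np.float64(140.0), np.float64(10.4)), (42, np.float64(140.0), np.float64(10.5)), (46, np.float64(140.0), np.float64(10.4)), (50, np.float64(141.0), np.float64(10.9)), (54, np.float64(141.0), np.float64(11.7)), (58, np.float64(146.0), np.float64(9.7)), (62, np.float64(151.0), np.float64(6.9)), (66, np.float64(156.0), np.float64(4.1)), (70, np.float64(166.0), np.float64(4.7)), (74, np.float64(210.0), 99), (78, np.float64(202.0), 99), (82, np.float64(193.0), 99), (86, np.float64(185.0), 99), (90, np.float64(176.0), 99), (94, np.float64(168.0), 99), (98, np.float64(159.0), 99)]
30
[(30, np.float64(140.0), np.float64(9.1)), (34, np.float64(140.0), np.float64(9.2)), (38, np.float64(140.0), np.float64(9.1)), (42, np.float64(140.0), np.float64(9.2)), (46, np.float64(140.0), np.float64(9.1)), (50, np.float64(141.0), np.float64(10.1)), (54, np.float64(142.0), np.float64(11.3)), (58, np.float64(145.0), np.float64(10.7)), (62, np.float64(150.0), np.float64(8.2)), (66, np.float64(156.0), np.float64(5.9)
[... 1509 characters left out ...]
]
{'clock': 4.9, 'qpos': array([4.53934605e-01, 3.86712196e-01, 1.73352907e+00, 1.24179898e-04,
       1.02008709e+00, 5.32927780e-01]), 'qvel': array([ 0.00138106,  0.00199624,  0.00042045,  0.00133022, -0.00032181,
        0.00134433]), 'joint_efforts': array([-3.07415966e-01, -5.62555039e+01, -3.00127137e+01, -1.49615072e-01,
       -7.00421110e-01,  4.59342482e-04]), 'eef_pos': array([543.64676671, 266.96095611, 194.42836505]), 'tcp_rot': array([ 3.14055750e+00, -7.33547838e-04,  1.49173862e+00]), 'contact_force': array([-2.73246916, -0.50962166,  5.85882999]), 'wrist_torque': array([-0.0473882 ,  0.41460431,  0.0039094 ]), 'grasp_force': 68.87487888336182, 'opening': 0.1732860366073979}
```

```bash
python3 - <<'E'
from plan import *
W=[(0,124,0),(0,132,0),(0,140,0),(10,140,6),(20,140,13),(28,140,20),(36,140,27),(44,140,33),(50,141,35),
(56,143,35),(60,147,36),(64,154,36),(67.5,163,36),(71,172,36),(75,183,36),(80,196,36),(88,215,36)]
for i in range(1,len(W)):
    a,b=np.array(W[i-1]),np.array(W[i]);print(W[i],round(min(clr(*(a+(b-a)*t)) for t in np.linspace(0,1,11)),1),end=" ")
    k=0 if i<=8 else 8
    x0,z0=tcp(*W[k],70.4);x,z=tcp(*W[i],70.4);A=np.radians(W[k][2]);d=np.array([x-x0,z-z0])
    ty=np.array([np.cos(A),np.sin(A)]);tz=np.array([np.sin(A),-np.cos(A)])
    print("y,z",np.round([d@ty,d@tz],1),"rx",-(W[i][2]-W[k][2]))
E
```

```text
(0, 132, 0) 0.0 y,z [ 0. -8.] rx 0
(0, 140, 0) 8.0 y,z [  0. -16.] rx 0
(10, 140, 6) 14.7 y,z [  2.6 -15.6] rx -6
(20, 140, 13) 13.3 y,z [  4.2 -14.2] rx -13
(28, 140, 20) 11.7 y,z [  3.9 -11.8] rx -20
(36, 140, 27) 9.9 y,z [ 4.  -8.3] rx -27
(44, 140, 33) 8.3 y,z [ 5.7 -4.6] rx -33
(50, 141, 35) 7.9 y,z [ 9.6 -4.3] rx -35
(56, 143, 35) 8.9 y,z [6.1 1.8] rx 0
(60, 147, 36) 10.3 y,z [10.4  0.8] rx -1
(64, 154, 36) 7.0 y,z [17.7 -2.6] rx -1
(67.5, 163, 36) 6.7 y,z [25.7 -8. ] rx -1
(71, 172, 36) 6.7 y,z [ 33.8 -13.3] rx -1
(75, 183, 36) 7.1 y,z [ 43.3 -20.1] rx -1
(80, 196, 36) 5.0 y,z [ 54.9 -27.8] rx -1
(88, 215, 36) 99 y,z [ 72.3 -38.8] rx -1
```

>>> {"op": "carry_out", "data": {"delta_pos": [[0,0,-0.008],[0,0,-0.016],[0,0.0026,-0.0156],[0,0.0042,-0.0142],[0,0.0039,-0.0118],[0,0.004,-0.0083],[0,0.0057,-0.0046],[0,0.0096,-0.0043]], "rot": [[0,0,0],[0,0,0],[-6,0,0],[-13,0,0],[-20,0,0],[-27,0,0],[-33,0,0],[-35,0,0]]}}

```text
clock: 5.9
eef_pos: [551.4, 265.6, 196.8]
tcp_rot: [2.53, 0.001, 1.492]
contact_force: [-0.3, -0.6, -6.1]
opening: 0.173
grasp_force: 69.2
```

```bash
python3 - <<'E'
from h import *
s=r.sense();print(s["eef_pos"],s["tcp_rot"],s["contact_force"],s["wrist_torque"],s["grasp_force"])
ims=[]
for n,(a,b,c,d) in(("scene",(230,170,350,310)),("side",(250,90,370,230))):
    f=r.grab_frame(n);cv2.imwrite(f"pics/{n}2.png",f);ims.append(cv2.resize(f[b:d,a:c],None,fx=3.2,fy=3.2))
cv2.imwrite("pics/tilt.png",np.hstack(ims))
E
```

```text
[551.42694282 265.62228158 196.76319874] [2.53046468e+00 1.01972022e-03 1.49234667e+00] [-0.2941849  -0.58159643 -6.12514139] [ 0.11586941  0.92079675 -0.01406862] 69.19564604759216
```

View pics/tilt.png

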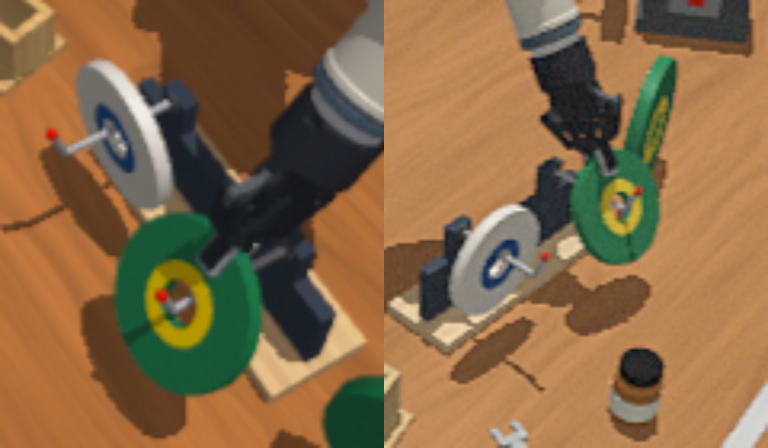

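The green wheel is leaned back, with the bar and red ball inside its bore (crop pixels about (170,300) and (625,205)). It hangs free, with a pull of about 6 N. I'll follow the barb out.

>>> {"op": "carry_out", "data": {"delta_pos": [[0,0.006,0.0018],[0,0.0104,0.0008],[0,0.0177,-0.0026],[0,0.0257,-0.008],[0,0.0338,-0.0133],[0,0.0433,-0.02],[0,0.055,-0.028],[0,0.0723,-0.039]], "rot": [[0,0,0],[-1,0,0],[-1,0,0],[-1,0,0],[-1,0,0],[-1,0,0],[-1,0,0],[-1,0,0]]}}

```text
clock: 7.0
eef_pos: [589.6, 262.6, 271.4]
tcp_rot: [2.514, 0.001, 1.491]
contact_force: [-0.1, 0.1, -4.5]
opening: 0.172
grasp_force: 69.2
```

```bash
python3 - <<'E'
from h import *
s=r.sense();print(s["eef_pos"],s["tcp_rot"],s["contact_force"],s["wrist_torque"],s["grasp_force"])
ims=[]
for n,(a,b,c,d) in(("scene",(230,150,350,290)),("side",(250,90,370,230))):
    f=r.grab_frame(n);ims.append(cv2.resize(f[b:d,a:c],None,fx=3.2,fy=3.2))
cv2.imwrite("pics/out.png",np.hstack(ims))
E
```

```text
[589.58825017 262.62454085 271.4276237 ] [2.51448623e+00 5.57799795e-04 1.49136632e+00] [-0.13549673  0.13065337 -4.45010243] [ 0.09145256  1.00329692 -0.0118307 ] 69.17807221412659
```

View pics/out.png

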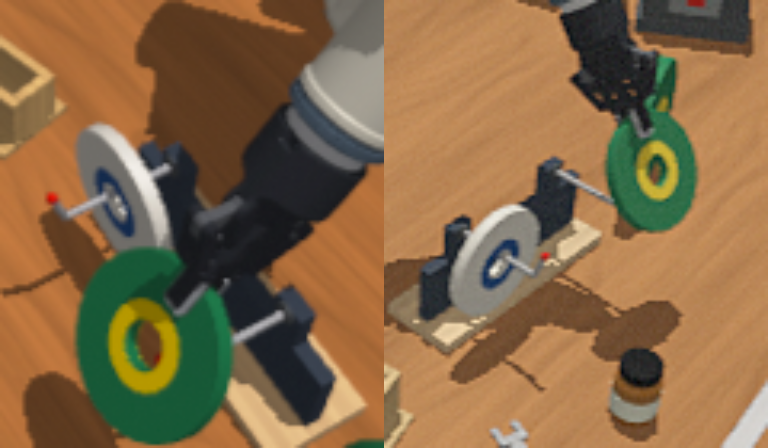

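>>> {"op": "carry_out", "data": {"delta_pos": [[0,0.02,0],[0,0.04,0],[0,0.06,-0.025],[0,0.085,-0.065],[0,0.1,-0.09],[0,0.1,-0.09],[0,0.1,-0.09],[0,0.1,-0.09]], "rot": [[0,0,0],[0,0,0],[0,0,0],[7,0,0],[15,0,0],[23,0,0],[31,0,0],[36,0,0]]}}

```text
clock: 8.1
eef_pos: [618.1, 260.3, 402.1]
tcp_rot: [-3.138, 0.001, 1.491]
contact_force: [0.6, -1.0, -5.4]
opening: 0.174
grasp_force: 69.3
```

```bash
python3 - <<'E'
from h import *
s=r.sense();print(s["eef_pos"],s["tcp_rot"],s["contact_force"],s["wrist_torque"],s["qpos"])
E
```

```text
[618.0774578  260.31375447 402.09549595] [-3.13809043e+00  6.20142449e-04  1.49087101e+00] [ 0.61646383 -0.99563675 -5.39383656] [-0.02267132 -0.01088928 -0.03337776] [3.95884072e-01 3.34454250e-01 1.34308075e+00 1.05861147e-03
 1.46745498e+00 4.75699487e-01]
```

>>> {"op": "carry_out", "data": {"delta_pos": [[-0.05,-0.006,0],[-0.105,-0.012,0],[-0.165,-0.02,0],[-0.225,-0.027,0],[-0.285,-0.035,0],[-0.345,-0.042,0],[-0.405,-0.05,0],[-0.45,-0.055,0]], "rot": [[0,0,-2],[0,0,-4],[0,0,-6],[0,0,-8],[0,0,-10],[0,0,-12],[0,0,-14],[0,0,-16.7]]}}

```text
clock: 9.1
eef_pos: [526.0, -186.0, 402.2]
tcp_rot: [-3.141, 0.001, 1.783]
contact_force: [0.7, 0.7, -5.5]
opening: 0.172
grasp_force: 69.5
```

>>> {"op": "carry_out", "data": {"delta_pos": [[-0.01,0,0.03],[-0.017,0.003,0.06],[-0.017,0.003,0.08],[-0.017,0.003,0.08]], "rot": [[0,0,0],[0,0,0],[0,0,0],[0,0,0]]}}

```text
clock: 9.6
eef_pos: [532.5, -199.3, 320.6]
tcp_rot: [-3.138, -0.002, 1.783]
contact_force: [-0.6, 0.4, -5.7]
opening: 0.175
grasp_force: 69.6
```

```bash
cat > chk.py <<'E'
from h import *
import sys
def rect(c,yaw,wx,wy,z):
    a=np.radians(yaw);u=np.array([np.cos(a),np.sin(a)]);v=np.array([-u[1],u[0]])
    return [np.r_[c+u*i*wx/2+v*j*wy/2,z] for i,j in((-1,-1),(1,-1),(1,1),(-1,1))]
if __name__=="__main__":
    s=r.sense();print(s["eef_pos"],s["tcp_rot"],s["contact_force"])
    f=r.grab_frame("wrist");cv2.imwrite("pics/wr_%s_raw.png"%sys.argv[1],f)
    for wx,wy,z in((64,200,76),(40,176,76)):
        p=wproj(s,rect(np.array([524,-201.]),12.1,wx,wy,z)).astype(int);cv2.polylines(f,[p],True,(255,0,255),1)
    g=r.grab_frame("side");
    for wx,wy,z in((64,200,76),(40,176,76)):cv2.polylines(g,[proj("side",rect(np.array([524,-201.]),12.1,wx,wy,z)).astype(int)],True,(255,0,255),1)
    g=cv2.resize(g[120:280,180:300],(288,384))
    cv2.imwrite("pics/wr_%s.png"%sys.argv[1],np.hstack([f,g]))
E
python3 chk.py a
```

```text
[ 532.4587073  -199.33779382  320.55343903] [-3.13791909e+00 -1.63091139e-03  1.78262428e+00] [-0.55247891  0.3663752  -5.66443312]
```

View pics/wr_a.png

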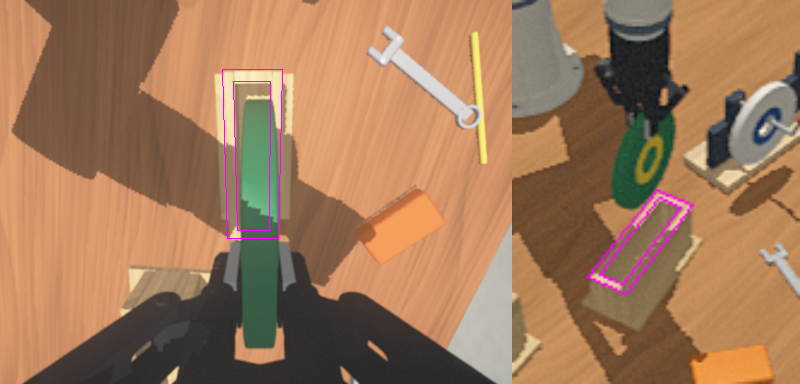

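```bash
python3 - <<'E'
from h import *
f=cv2.imread("pics/wr_a_raw.png")[55:250,190:320];cv2.imwrite("pics/wra_z.png",cv2.resize(f,None,fx=3,fy=3,interpolation=cv2.INTER_CUBIC))
E
```

```text
(no output)
```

View pics/wra_z.png

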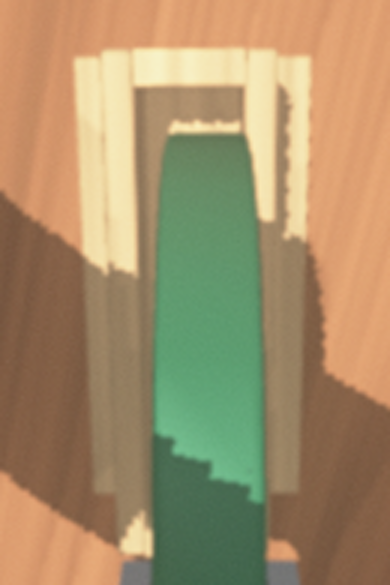

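```bash
python3 - <<'E'
from h import *
from chk import rect
s=r.sense();print(s["eef_pos"])
px=np.array([(103,51),(277,49),(135,86),(245,84),(119,556)])/3+[190,55]
def mod(p):
    o=rect(p[:2],p[2],64,200,76);i=rect(p[:2],p[2],40,176,76)
    return wproj(s,np.array([o[3],o[2],i[3],i[2],o[0]]))
for k in(5,4):
    q=least_squares(lambda p:(mod(p)-px)[:k].ravel(),[524,-201,12.1]);print(q.x,np.round(q.fun,1))
# refit from scene/side corners with all dims
o1=np.array([155,75]);o2=np.array([95,195])
a=np.array([(175,333),(225,298),(386,412),(335,450)])/4.2+o1;b=np.array([(555,197),(495,175),(615,25),(672,45)])/4.2+o2
def res(p):
    R=np.array(rect(p[:2],p[2],64,200,76))[[1,0,3,2]];return np.r_[(proj("scene",R)-a).ravel(),(proj("side",R)-b).ravel()]
q=least_squares(res,[524,-201,12.1]);print(q.x,np.round(q.fun,1))
E
```

```text
[ 533.81776978 -199.54319348  323.03080859]
[ 528.43482629 -203.47093788   12.50404761] [-0.9 -0.1  0.7  0.2 -0.1 -0.   0.1  0.4  0.2 -0.6]
[ 529.07466852 -203.20772587   12.89070482] [-0.9 -0.   0.7 -0.1  0.  -0.   0.2  0.2]
[ 524.78732606 -200.76175432   12.68398001] [-1.6 -0.5 -0.3 -1.1  0.4 -0.1 -0.6  1.2  0.6  0.3 -0.7 -1.4 -0.8 -1.4
  0.3 -0.4]
```

>>> {"op": "carry_out", "data": {"delta_pos": [[-0.0025,-0.0064,0],[-0.0025,-0.0064,0.03],[-0.0025,-0.0064,0.07],[-0.0025,-0.0064,0.1],[-0.0025,-0.0064,0.125],[-0.0025,-0.0064,0.145],[-0.0025,-0.0064,0.155],[-0.0025,-0.0064,0.155]], "rot": [[0,0,0],[0,0,0],[0,0,0],[0,0,0],[0,0,0],[0,0,0],[0,0,0],[0,0,0]]}}

```text
clock: 10.7
eef_pos: [527.9, -203.3, 167.8]
tcp_rot: [-3.141, 0.0, 1.783]
contact_force: [-0.4, 0.0, -5.3]
opening: 0.17
grasp_force: 69.5
```

>>> {"op": "carry_out", "data": {"delta_pos": [[0,0,0.002],[0,0,0.004],[0,0,0.006],[0,0,0.008],[0,0,0.008]], "rot": [[0,0,0],[0,0,0],[0,0,0],[0,0,0],[0,0,0]]}}

```text
clock: 11.32
eef_pos: [527.8, -203.2, 159.4]
tcp_rot: [-3.141, -0.0, 1.783]
contact_force: [0.4, -0.4, -6.1]
opening: 0.174
grasp_force: 69.5
```

>>> {"op": "carry_out", "data": {"delta_pos": [[0,0,0.001],[0,0,0.002],[0,0,0.003],[0,0,0.004],[0,0,0.004]], "rot": [[0,0,0],[0,0,0],[0,0,0],[0,0,0],[0,0,0]]}}

```text
clock: 11.95
eef_pos: [527.9, -203.2, 155.5]
tcp_rot: [-3.141, -0.0, 1.783]
contact_force: [-0.0, 0.6, -5.4]
opening: 0.17
grasp_force: 69.5
```

>>> {"op": "carry_out", "data": {"delta_pos": [[0,0,0.0005],[0,0,0.001],[0,0,0.001]], "rot": [[0,0,0],[0,0,0],[0,0,0]]}}

```text
clock: 12.32
eef_pos: [527.9, -203.2, 154.6]
tcp_rot: [-3.142, -0.0, 1.783]
contact_force: [1.0, -0.2, -4.7]
opening: 0.172
grasp_force: 69.5
```

>>> {"op": "carry_out", "data": {"delta_pos": [[0,0,0.0005],[0,0,0.001],[0,0,0.001]], "rot": [[0,0,0],[0,0,0],[0,0,0]]}}

```text
clock: 12.7
eef_pos: [527.9, -203.2, 153.5]
tcp_rot: [-3.142, -0.0, 1.783]
contact_force: [0.8, -0.4, -4.9]
opening: 0.17
grasp_force: 69.5
```

>>> {"op": "carry_out", "data": {"delta_pos": [[0,0,0.0005],[0,0,0.001],[0,0,0.001]], "rot": [[0,0,0],[0,0,0],[0,0,0]]}}

```text
clock: 13.08
eef_pos: [528.0, -203.3, 152.8]
tcp_rot: [3.141, 0.0, 1.783]
contact_force: [-1.1, 0.9, -1.6]
opening: 0.172
grasp_force: 70.1
```

>>> {"op": "carry_out", "data": {"delta_pos": [[0,0,0.0005],[0,0,0.0007],[0,0,0.0007]], "rot": [[0,0,0],[0,0,0],[0,0,0]]}}

```text
clock: 13.45
eef_pos: [528.2, -203.3, 152.7]
tcp_rot: [3.141, 0.0, 1.783]
contact_force: [-1.9, 1.5, 5.9]
opening: 0.173
grasp_force: 71.2
```

>>> {"op": "carry_out", "data": {"delta_pos": [[0,0,0],[0,0,0],[0,0,0],[0,0,0]], "rot": [[0,0,0],[0,0,0],[0,0,0],[0,0,0]], "claw": 0.019, "grip_force": 20}}

```text
clock: 13.95
eef_pos: [528.0, -203.3, 151.9]
tcp_rot: [3.142, 0.0, 1.783]
contact_force: [0.1, -0.5, -0.7]
opening: 0.221
grasp_force: 0.0
```

>>> {"op": "carry_out", "data": {"delta_pos": [[0,0,0],[0,0,0],[0,0,0],[0,0,0]], "rot": [[0,0,0],[0,0,0],[0,0,0],[0,0,0]], "claw": 0.04}}

```text
clock: 14.45
eef_pos: [527.9, -203.2, 151.9]
tcp_rot: [-3.142, 0.0, 1.783]
contact_force: [-0.0, 0.1, -0.6]
opening: 0.47
grasp_force: 0.0
```

```bash
python3 - <<'E'
from h import *
s=r.sense();print(s["eef_pos"],s["contact_force"],s["grasp_force"],s["opening"])
f=r.grab_frame("wrist");g=r.grab_frame("side");h=r.grab_frame("scene")
a=cv2.resize(g[120:280,180:340],(384,384));b=cv2.resize(h[130:250,180:300],(384,384))
cv2.imwrite("pics/rel.png",np.hstack([a,b]));cv2.imwrite("pics/rel_w.png",f)
E
```

```text
[ 527.91800024 -203.21785811  151.89456129] [-0.01222701  0.1456478  -0.62380573] 0.0 0.46969870357878085
```

View pics/rel.png

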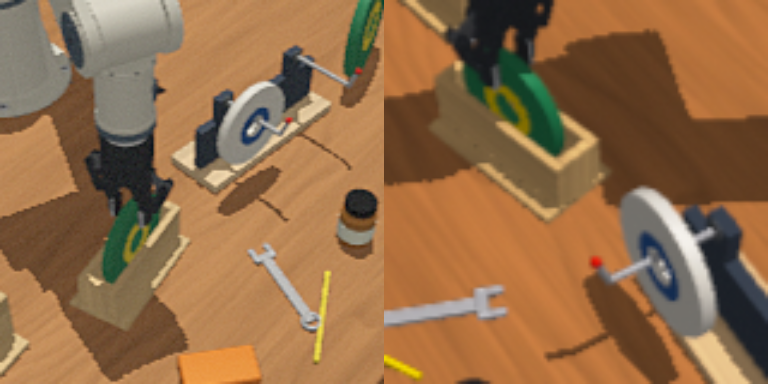

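The wheel stands upright in the slot, in the side crop at (130,240) and the scene crop at (515,100). It is released, and the white wheel still hangs on its hook. I'll withdraw straight up.

>>> {"op": "carry_out", "data": {"delta_pos": [[0,0,-0.01],[0,0,-0.03],[0,0,-0.06],[0,0,-0.1],[0,0,-0.14],[0,0,-0.16],[0,0,-0.16],[0,0,-0.16]], "rot": [[0,0,0],[0,0,0],[0,0,0],[0,0,0],[0,0,0],[0,0,0],[0,0,0],[0,0,0]]}}

```text
clock: 15.6
eef_pos: [527.4, -203.0, 311.2]
tcp_rot: [-3.141, -0.001, 1.783]
contact_force: [0.8, -0.3, -0.7]
opening: 0.466
grasp_force: 0.0
```

```bash
python3 - <<'E'
from h import *
from chk import rect
s=r.sense();print(s["eef_pos"],s["contact_force"])
c=np.array([528,-203.3]);a=np.radians(12.4);u=np.array([np.cos(a),np.sin(a),0]);v=np.array([-u[1],u[0],0]);t=np.linspace(0,6.283,90)
for n in("side","scene"):
    r.grab_frame(n)
    for z in (83,):
        P=np.vstack([np.r_[c,z]+u*e+75*np.outer(np.cos(t),v)+75*np.outer(np.sin(t),Z) for e in(-8,8)]);p=proj(n,P)
        print(n,"pred",np.round(p.min(0)),np.round(p.max(0)),[np.round(d["box"]).tolist() for d in r.recognise("green_wheel",n)],[np.round(d["box"]).tolist() for d in r.recognise("white_wheel",n)])
E
```

```text
[ 527.44976745 -203.04509248  311.15840271] [ 0.75587388 -0.29220397 -0.6639054 ]
side pred [222. 199.] [247. 239.] [[326.0, 107.0, 343.0, 152.0], [221.0, 197.0, 245.0, 239.0]] [[272.0, 152.0, 298.0, 192.0]]
scene pred [203. 142.] [236. 181.] [[204.0, 143.0, 235.0, 178.0], [330.0, 287.0, 411.0, 357.0]] [[257.0, 190.0, 284.0, 232.0]]
```

The wheel's position matches the prediction for it standing in the slot. Handing in.

```bash
python3 -c "
from rig import r
print(r.sign_off())"
```

```text
the job is handed in; nothing more can be done
None
```

I backed the smaller green wheel out over its barb, set it down gently on edge on the floor of the smaller cradle's slot, left the white wheel hanging, and handed the job in at about 16 s.

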